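Line up the condiment shakers by height on the pizzeria table

TASK

Set the table's condiment board for the next guests: stand the four shakers upright in the middle of the four coasters, one on each, in order of height, with the tallest beside the red napkin dispenser and the shortest at the other end. Leave the amber tumbler that stands among the shakers where it is.

Things in the scene. Friction and masses are not known exactly. Their poses are not given: they have to be found in the camera images.
- shaker_black: the tallest of four loose condiment shakers: black cylinder 44 mm in diameter, 130 mm high in all; the plain black side runs up to 114 mm, above it a bevel and a steel cap 32 mm in diameter. 0.1 to 0.35 kg. Origin: centre of the underside, z up along its axis. Stands on the table at the start, between the robot and the board
- shaker_red: second tallest of four loose condiment shakers: red cylinder 44 mm in diameter, 110 mm high in all; the plain red side runs up to 94 mm, above it a bevel and a steel cap 32 mm in diameter. 0.1 to 0.35 kg. Origin: centre of the underside, z up along its axis. Stands on the table at the start, between the robot and the board
- shaker_white: second shortest of four loose condiment shakers: white cylinder 44 mm in diameter, 90 mm high in all; the plain white side runs up to 74 mm, above it a bevel and a steel cap 32 mm in diameter. 0.1 to 0.35 kg. Origin: centre of the underside, z up along its axis. Stands on the table at the start, between the robot and the board
- shaker_green: the shortest of four loose condiment shakers: green cylinder 44 mm in diameter, 70 mm high in all; the plain green side runs up to 54 mm, above it a bevel and a steel cap 32 mm in diameter. 0.1 to 0.35 kg. Origin: centre of the underside, z up along its axis. Stands on the table at the start, between the robot and the board
- coaster_1: round fixed coaster 1 of 4, black with a grey centre, 64 mm in diameter, 3 mm thick, on a pale fixed wooden board (90 x 560 x 12 mm): its top is 15 mm above the table. Straight row, 95 mm between centres, numbered from the robot's left (+y). Origin: centre of its underside; y along the row towards coaster_1, x across the row away from the robot
- coaster_2: round fixed coaster 2 of 4, black with a grey centre, 64 mm in diameter, 3 mm thick, on a pale fixed wooden board (90 x 560 x 12 mm): its top is 15 mm above the table. Straight row, 95 mm between centres, numbered from the robot's left (+y). Origin: centre of its underside; y along the row towards coaster_1, x across the row away from the robot
- coaster_3: round fixed coaster 3 of 4, black with a grey centre, 64 mm in diameter, 3 mm thick, on a pale fixed wooden board (90 x 560 x 12 mm): its top is 15 mm above the table. Straight row, 95 mm between centres, numbered from the robot's left (+y). Origin: centre of its underside; y along the row towards coaster_1, x across the row away from the robot
- coaster_4: round fixed coaster 4 of 4, black with a grey centre, 64 mm in diameter, 3 mm thick, on a pale fixed wooden board (90 x 560 x 12 mm): its top is 15 mm above the table. Straight row, 95 mm between centres, numbered from the robot's left (+y). Origin: centre of its underside; y along the row towards coaster_1, x across the row away from the robot
- dispenser: red napkin dispenser, fixed on the board 105 mm beyond one end of the row of coasters (beside coaster_1 or beside coaster_4; the other end has a potted basil plant of 60 mm diameter and 100 mm height, fixed): box 75 mm across the row, 56 mm along it, 95 mm high. Origin: centre of its underside, on the board's top
- tumbler: loose empty amber tumbler, not to be moved: tapered glass, 64 mm wide at the rim, 100 mm high, standing upright on the table in line among the shakers. Origin: centre of its underside

How it is judged:
By the outcome, as a careful person would: the job done as asked, in the order asked, and still so for the second after the job is handed in, with the robot touching nothing.
It also fails if it takes over 104 s, if anything falls off the work surface, if the arm or the gripper's body presses on something with over 40 N, if the wrist force passes 120 N, or if a joint passes its speed limit or range.

ROBOT

A 6-joint arm with a two-finger parallel gripper is mounted at the origin on the work surface. World frame = base frame: x ahead of the robot, y to its left, z up, the work surface at z = 0. Lengths are in m, angles in rad, forces in N, time in s.
With the tool pointing down it reaches from about 0.375 to 0.9 m from the base axis. Payload 3.1 kg.
Tool frame: the origin (TCP) lies on the centre line of the jaws, within the pads' length; the fingertips stand 14 mm ahead of it and the grasp point (between the pads) lies 5 mm behind it; z points along the fingers, y is the line along which they close (so a half turn about z gives the same grasp; the last joint's range is limited). The gripper opens to 87 mm and grips with 3 to 60 N. Pads are 19 mm wide; open, the fingers measure 117 mm over their backs; the gripper's body (75 mm by 190 mm) begins 51 mm behind the grasp point.
Start: joints at [-1.339, 0.527, 1.433, -0, 1.181, -0.178], TCP at [0.25, -0.573, 0.237] pointing down, gripper open.
Joint ranges: [-3.08, 3.08], [-0.75, 2.2], [0.22, 2.44], [-1.43, 4.57], [0, 2.65], [-2.85, 2.85]. Speed limits (rad/s): [2.79, 2.79, 3.14, 3.14, 3.14, 3.14].

INTERFACE

Orientations are given as a unit quaternion [x, y, z, w].
In Python, from rig import robot gives the robot as it stands.
- The arm moves only by the tool move_arm, never from a script. Its argument "commands" is a list of rows, each an object with "hand": the finger opening in cm, from 0 to 8.7; "travel": the shift along the tool's x, y, z in cm, a list of three; "twist": the turn, a rotation vector about the tool's x, y, z in degrees, a list of three. In form: [{"hand": hand, "travel": [dx, dy, dz], "twist": [wx, wy, wz]}, ...]. A call has 1 to 5 rows; each row shifts and turns the commanded pose from where the row before left it, along the tool's axes as they then stand; what a row does not reach is not made up. A row lasts 1/12 s, in which the tool goes at most 41.7 mm and 7.16 degrees, less where a joint would pass 70% of its speed; a pose out of reach is approached as far as the arm can. A call is refused whole if a number of a shift passes 4.17 or a number of a turn 7.16, either way. A call with a gripper value outside its range is refused whole. The fingers move at their own pace and stop on an object; "force" is the grip in N (left out, the last holds). Time passes only in rows, so rows that do not move let the fingers close. It gives the time, the measured TCP pose, the force, the opening and the grip force at its end, in the units of the state.
- robot.get_obs(): the state, without advancing time (a new reading comes with each control period).
- robot.camera(name): name is "side" or "top"; returns a dict with "frame" (420x560x3 uint8, red, green, blue), "fov_y" (degrees; the focal length in pixels is half the picture's height over the tangent of half this angle, whatever the lens; pixels are square), "cx", "cy" (the principal point, pixels), "extrinsics" (4x4, takes a point from camera to world coordinates). Camera axes: x right, y down, z forward; pixel columns grow to the right and rows downward; lengths in m; the calibration is good to about 2 mm. A picture is of the moment at which its call begins. There is no depth.
- robot.hand_in(): hands the job in; it is judged then, once.
The state is a dict: "time": time; "q": joint angles; "joint_velocities": joint speeds; "joint_torque": joint torques, N m; "position": TCP position; "tool_rot": TCP orientation; "ft_force": force on the tool from outside, world axes, zero at the start; "moment": the same for the moment, N m; "grip_width": finger opening in m; "grip_force": force on a finger pad.
Only numpy, scipy, OpenCV 4.12 (cv2) and the standard library are available. Lean on these libraries where they do the work, as an engineer would, in place of code of your own. Each camera call takes 0.05 s, during which the arm holds its last target. There are 200 camera calls.

## Working session

There is one attempt and no reset: what is moved stays moved. The work goes in short steps, Python scripts to look and compute and a tool call to move; the robot and the scene stay as the last step left them, time stands still between calls to the robot, and variables do not carry over. Pictures are saved under pics/ and viewed, at most 14 in all, crops included, and the job is handed in when it is done.

Besides the shell and the picture viewer there is one more tool, called after "Call:" as name(argument=value, ...) on one line, values as JSON. move_arm: Moves the arm, as the interface text tells. Its arguments: {"type":"object","properties":{"commands":{"type":"array"},"force":{"type":"number"}},"required":["commands"]}

```bash
mkdir -p pics; ls; python3 - <<'E'
from rig import robot
import cv2,numpy as np
np.set_printoptions(precision=4,suppress=True)
for n in("top","side"):
    c=robot.camera(n); cv2.imwrite(f"pics/{n}0.png",c["frame"][:,:,::-1]); print(n,c["fov_y"],c["cx"],c["cy"]);print(np.array(c["extrinsics"]))
print(robot.get_obs())
E
```

```text
pics
top 57.92994138713823 275.6130735002433 203.03563919777207
[[ 0.0136 -0.9863  0.1641  0.4384]
 [-0.9985 -0.0221 -0.05    0.0405]
 [ 0.053  -0.1632 -0.9852  0.7196]
 [ 0.      0.      0.      1.    ]]
side 52.93522523062265 278.4948747253919 212.83702987269953
[[-0.8293 -0.3867  0.4033  0.2473]
 [-0.5586  0.592  -0.581   0.5057]
 [-0.0141 -0.7071 -0.707   0.6188]
 [ 0.      0.      0.      1.    ]]
{'time': 0.1, 'q': array([-1.3385,  0.5284,  1.4338, -0.    ,  1.1814, -0.1785]), 'joint_velocities': array([-0.0018, -0.0024, -0.0014,  0.0006, -0.0002,  0.0006]), 'joint_torque': array([  0.0001, -44.0984, -17.7151,   0.0636,   0.0534,  -0.    ]), 'position': array([ 0.2495, -0.5723,  0.2357]), 'tool_rot': array([ 0.979,  0.204, -0.   , -0.001]), 'ft_force': array([-0.6429,  1.0155, -0.7917]), 'moment': array([-0.0897, -0.0275,  0.0522]), 'grip_force': 0.0, 'grip_width': 0.087057415531808}
```

View pics/top0.png

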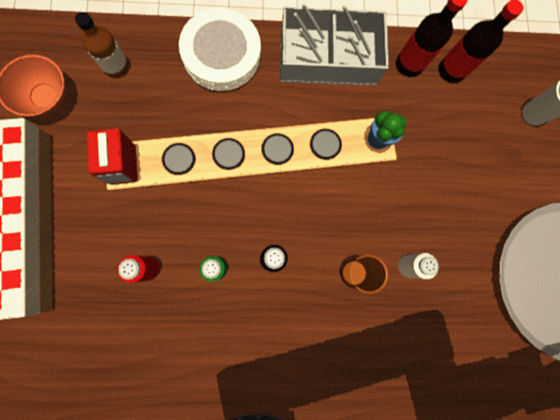

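View pics/side0.png

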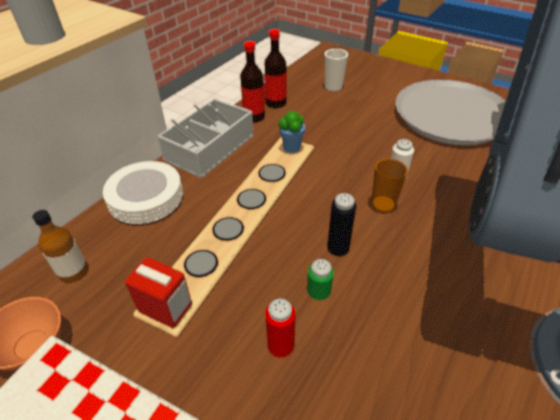

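```bash
cat >h.py <<'E'
import cv2,numpy as np
np.set_printoptions(precision=4,suppress=True)
class Cam:
    def __init__(s,robot,n):
        c=robot.camera(n); s.im=np.ascontiguousarray(c["frame"][:,:,::-1]); s.E=np.array(c["extrinsics"])
        s.f=210/np.tan(np.radians(c["fov_y"])/2); s.c=np.array([c["cx"],c["cy"]])
    def ray(s,p): return s.E[:3,:3]@np.r_[(np.array(p)-s.c)/s.f,1]
    def plane(s,p,z):
        d=s.ray(p); o=s.E[:3,3]; return o+d*(z-o[2])/d[2]
    def proj(s,P):
        q=s.E[:3,:3].T@(np.array(P)-s.E[:3,3]); return q[:2]/q[2]*s.f+s.c
def greys(cam,roi,amin=60,vmin=75,smax=70):
    x0,y0,x1,y1=roi; h=cv2.cvtColor(cam.im[y0:y1,x0:x1],cv2.COLOR_BGR2HSV)
    m=((h[...,1]<smax)&(h[...,2]>vmin)).astype(np.uint8)
    m=cv2.morphologyEx(m,cv2.MORPH_CLOSE,np.ones((5,5)))
    out=[]
    for k in cv2.findContours(m,cv2.RETR_EXTERNAL,cv2.CHAIN_APPROX_NONE)[0]:
        if cv2.contourArea(k)>amin:
            e=cv2.fitEllipse(cv2.convexHull(k)); out.append((np.array(e[0])+[x0,y0],np.array(e[1])))
    return sorted(out,key=lambda t:t[0][0])
E
python3 - <<'E'
from rig import robot
from h import *
t=Cam(robot,"top"); s=Cam(robot,"side")
print("coast top")
for c,a in greys(t,(140,125,350,180)): print(c,a,t.plane(c,.015))
print("coast side")
for c,a in greys(s,(180,155,300,285)): print(c,a,s.plane(c,.015))
print("caps top")
H=[.110,.070,.130,.090]
for (c,a),z in zip(greys(t,(110,240,300,290))+greys(t,(414,250,450,285)),H): print(c,a,t.plane(c,z))
print("caps side")
for roi,z in (((260,290,300,322),.11),((305,255,335,285),.07),((328,188,360,215),.13),((385,135,420,180),.09)):
    for c,a in greys(s,roi,40): print(c,a,s.plane(c,z))
print("dispenser top", t.plane((105,152),.107), "plant",t.plane((388,127),.11))
print("tray near edge",t.plane((283,80),.0),t.plane((385,80),0),"tumbler rim",t.plane((370,274),.1),"base",t.plane((354,272),0))
cv2.imwrite("pics/z.png",np.hstack([cv2.resize(t.im[235:300,100:450],None,fx=2,fy=2)]))
E
```

```text
coast top
[178.0457 158.3417] [26.832  28.3676] [0.6376 0.191  0.015 ]
[228.1598 153.2526] [26.8388 27.8692] [0.6504 0.0969 0.015 ]
[277.3238 148.3072] [26.4847 27.1967] [0.6631 0.0028 0.015 ]
[325.5413 143.4943] [25.855  27.0813] [ 0.6757 -0.0912  0.015 ]
coast side
[200.4179 262.4863] [23.5189 30.4848] [0.6394 0.193  0.015 ]
[210.1119 140.9291] [43.575  83.7247] [ 0.8714 -0.1056  0.015 ]
[227.5979 227.9689] [20.3234 28.1513] [0.6519 0.0988 0.015 ]
[251.0594 198.3913] [18.1124 26.2488] [0.664  0.0054 0.015 ]
[271.5839 172.3334] [15.8863 24.2099] [ 0.6765 -0.0885  0.015 ]
caps top
[128.7634 268.619 ] [18.6294 20.8428] [0.4316 0.2366 0.11  ]
[210.8297 268.3725] [18.4354 19.0673] [0.4333 0.1146 0.07  ]
[274.0565 257.8215] [21.1942 21.3318] [0.4511 0.0117 0.13  ]
[423.5131 265.2664] [24.9027 28.8144] [ 0.4433 -0.2409  0.09  ]
caps side
[279.7587 309.3969] [21.3096 23.5541] [0.4302 0.2439 0.11  ]
[320.8776 267.3417] [17.5852 19.9083] [0.4327 0.121  0.07  ]
[344.2323 201.0509] [16.7946 19.6246] [0.4493 0.0203 0.13  ]
[402.5702 153.358 ] [21.3219 29.9916] [ 0.4324 -0.2111  0.09  ]
dispenser top [0.6189 0.2899 0.107 ] plant [ 0.6765 -0.1817  0.11  ]
tray near edge [ 0.8127 -0.0077  0.    ] [ 0.8214 -0.2191  0.    ] tumbler rim [ 0.428  -0.1466  0.1   ] base [ 0.4296 -0.1462  0.    ]
```

View pics/z.png

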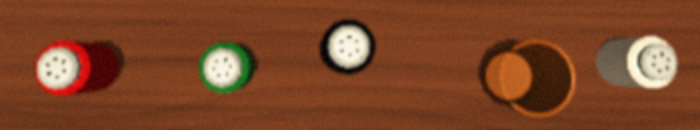

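The dispenser stands by coaster_1 (+y), so the order is black on 1, red on 2, white on 3 and green on 4. I'll turn the tool first so the jaws close across the row.

Call:
move_arm(commands=[{"hand": 8.7,"travel": [0,0,0],"twist": [0,0,-7.1]},{"hand": 8.7,"travel": [0,0,0],"twist": [0,0,-7.1]},{"hand": 8.7,"travel": [0,0,0],"twist": [0,0,-7.1]},{"hand": 8.7,"travel": [0,0,0],"twist": [0,0,-7.1]},{"hand": 8.7,"travel": [0,0,0],"twist": [0,0,-7.1]}], force=20)

```text
time: 0.62
position: [0.2496, -0.5727, 0.2362]
tool_rot: [0.869, 0.495, 0.0, -0.0]
ft_force: [0.5, 0.3, 0.5]
grip_width: 0.0872
grip_force: 0.0
```

Call:
move_arm(commands=[{"hand": 8.7,"travel": [0,0,0],"twist": [0,0,-7.1]},{"hand": 8.7,"travel": [0,0,0],"twist": [0,0,-7.1]},{"hand": 8.7,"travel": [0,0,0],"twist": [0,0,-7.1]},{"hand": 8.7,"travel": [0,0,0],"twist": [0,0,-7.1]},{"hand": 8.7,"travel": [0,0,0],"twist": [0,0,-7.1]}])

```text
time: 1.03
position: [0.2496, -0.5728, 0.2363]
tool_rot: [0.676, 0.737, 0.0, -0.0]
ft_force: [-0.1, 0.6, 0.1]
grip_width: 0.0871
grip_force: 0.0
```

Call:
move_arm(commands=[{"hand": 8.7,"travel": [0,0,0],"twist": [0,0,-3.2]},{"hand": 8.7,"travel": [0,0,0],"twist": [0,0,0]},{"hand": 8.7,"travel": [0,0,0],"twist": [0,0,0]}])

```text
time: 1.28
position: [0.2496, -0.5728, 0.2363]
tool_rot: [0.658, 0.753, 0.0, -0.0]
ft_force: [0.2, -0.6, 1.4]
grip_width: 0.0871
grip_force: 0.0
```

```bash
cat >>h.py <<'E'
from scipy.spatial.transform import Rotation as R
def delta(robot,goal):
    o=robot.get_obs(); r=R.from_quat(o["tool_rot"]); print("t",round(o["time"],2),"pos",o["position"],"F",o["ft_force"],"w",round(o["grip_width"],4),"yawy",np.degrees(np.arctan2(*r.as_matrix()[[1,0],1])),"zt",r.as_matrix()[:,2])
    for g in np.atleast_2d(goal): print(g,"-> tool cm",100*r.inv().apply(g-o["position"]))
E
python3 - <<'E'
from rig import robot
from h import *
t=Cam(robot,"top")
delta(robot,[[.451,.0117,.236]])
for x in (424,426,428,430): print(x,t.plane((x,266),.09),t.plane((x,266),.074))
c=t.im[245:290,390:450]; cv2.imwrite("pics/w.png",cv2.resize(c,None,fx=10,fy=10,interpolation=cv2.INTER_NEAREST))
E
```

```text
t 1.33 pos [ 0.2496 -0.5729  0.2364] F [0.6355 0.548  1.0856] w 0.0871 yawy 7.647502244009893 zt [-0.0001  0.0004 -1.    ]
[0.451  0.0117 0.236 ] -> tool cm [55.2559 27.741   0.0571]
424 [ 0.4421 -0.2416  0.09  ] [ 0.4422 -0.2488  0.074 ]
426 [ 0.4421 -0.2451  0.09  ] [ 0.4422 -0.2523  0.074 ]
428 [ 0.4422 -0.2485  0.09  ] [ 0.4423 -0.2558  0.074 ]
430 [ 0.4422 -0.2519  0.09  ] [ 0.4423 -0.2593  0.074 ]
```

View pics/w.png

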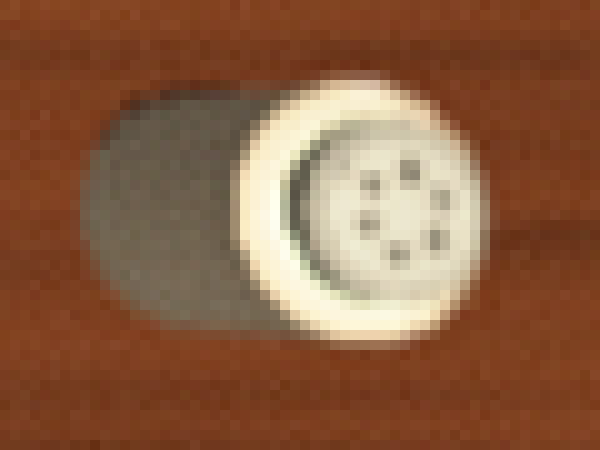

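Call:
move_arm(commands=[{"hand": 8.7,"travel": [3.7,1.85,0],"twist": [0,0,0]},{"hand": 8.7,"travel": [3.7,1.85,0],"twist": [0,0,0]},{"hand": 8.7,"travel": [3.7,1.85,0],"twist": [0,0,0]},{"hand": 8.7,"travel": [3.7,1.85,0],"twist": [0,0,0]},{"hand": 8.7,"travel": [3.7,1.85,0],"twist": [0,0,0]}])

```text
time: 1.75
position: [0.3166, -0.3754, 0.2366]
tool_rot: [0.659, 0.752, 0.0, 0.0]
ft_force: [0.2, 0.1, -0.4]
grip_width: 0.0869
grip_force: 0.0
```

Call:
move_arm(commands=[{"hand": 8.7,"travel": [3.7,1.85,0],"twist": [0,0,0]},{"hand": 8.7,"travel": [3.7,1.85,0],"twist": [0,0,0]},{"hand": 8.7,"travel": [3.7,1.85,0],"twist": [0,0,0]},{"hand": 8.7,"travel": [3.7,1.85,0],"twist": [0,0,0]},{"hand": 8.7,"travel": [3.7,1.85,0],"twist": [0,0,0]}])

```text
time: 2.17
position: [0.3834, -0.1797, 0.2368]
tool_rot: [0.659, 0.753, 0.0, 0.0]
ft_force: [1.6, -0.4, 0.1]
grip_width: 0.0869
grip_force: 0.0
```

Call:
move_arm(commands=[{"hand": 8.7,"travel": [3.7,1.85,0],"twist": [0,0,0]},{"hand": 8.7,"travel": [3.7,1.85,0],"twist": [0,0,0]},{"hand": 8.7,"travel": [3.7,1.85,0],"twist": [0,0,0]},{"hand": 8.7,"travel": [3.7,1.85,0],"twist": [0,0,0]},{"hand": 8.7,"travel": [3.5,1.85,0],"twist": [0,0,0]}])

```text
time: 2.58
position: [0.4503, 0.0146, 0.2369]
tool_rot: [0.658, 0.753, 0.0, 0.0]
ft_force: [0.7, -0.6, 0.1]
grip_width: 0.0868
grip_force: 0.0
```

Call:
move_arm(commands=[{"hand": 8.7,"travel": [0,0,0],"twist": [0,0,0]},{"hand": 8.7,"travel": [0,0,0],"twist": [0,0,0]}])

```text
time: 2.75
position: [0.4504, 0.0144, 0.2367]
tool_rot: [0.656, 0.755, 0.0, 0.0]
ft_force: [0.3, -0.2, -0.0]
grip_width: 0.0868
grip_force: 0.0
```

```bash
python3 - <<'E'
from rig import robot
from h import *
delta(robot,[[.451,.0117,.088]])
E
```

```text
t 2.75 pos [0.4504 0.0144 0.2367] F [ 0.3011 -0.1912 -0.0495] w 0.0868 yawy 8.004173400809334 zt [ 0.0004 -0.0003 -1.    ]
[0.451  0.0117 0.088 ] -> tool cm [-0.2699  0.0141 14.8658]
```

Call:
move_arm(commands=[{"hand": 8.7,"travel": [-0.27,0,3],"twist": [0,0,0]},{"hand": 8.7,"travel": [0,0,3],"twist": [0,0,0]},{"hand": 8.7,"travel": [0,0,3],"twist": [0,0,0]},{"hand": 8.7,"travel": [0,0,3],"twist": [0,0,0]},{"hand": 8.7,"travel": [0,0,2],"twist": [0,0,0]}])

```text
time: 3.17
position: [0.4494, 0.0081, 0.0946]
tool_rot: [0.659, 0.752, -0.001, -0.001]
ft_force: [-0.6, -0.3, -0.2]
grip_width: 0.0867
grip_force: 0.0
```

Call:
move_arm(commands=[{"hand": 8.7,"travel": [0,0,0.85],"twist": [0,0,0]},{"hand": 8.7,"travel": [0,0,0],"twist": [0,0,0]},{"hand": 3.8,"travel": [0,0,0],"twist": [0,0,0]},{"hand": 3.8,"travel": [0,0,0],"twist": [0,0,0]},{"hand": 3.8,"travel": [0,0,0],"twist": [0,0,0]}])

```text
time: 3.58
position: [0.4515, 0.0092, 0.0893]
tool_rot: [0.658, 0.753, 0.001, 0.001]
ft_force: [-0.1, 0.4, -0.3]
grip_width: 0.0745
grip_force: 0.0
```

Call:
move_arm(commands=[{"hand": 3.8,"travel": [0,0,0],"twist": [0,0,0]},{"hand": 3.8,"travel": [0,0,0],"twist": [0,0,0]},{"hand": 3.8,"travel": [0,0,0],"twist": [0,0,0]},{"hand": 3.8,"travel": [0,0,0],"twist": [0,0,0]},{"hand": 3.8,"travel": [0,0,0],"twist": [0,0,0]}])

```text
time: 4.0
position: [0.4508, 0.0097, 0.0883]
tool_rot: [0.658, 0.753, 0.0, 0.0]
ft_force: [0.3, 0.0, 1.7]
grip_width: 0.0436
grip_force: 19.9
```

Call:
move_arm(commands=[{"hand": 3.8,"travel": [0,0,-2],"twist": [0,0,0]},{"hand": 3.8,"travel": [0,0,-3.5],"twist": [0,0,0]},{"hand": 3.8,"travel": [0,0,-3.5],"twist": [0,0,0]},{"hand": 3.8,"travel": [0,0,-2],"twist": [0,0,0]},{"hand": 3.8,"travel": [1,1.5,0],"twist": [0,0,0]}])

```text
time: 4.42
position: [0.464, 0.0207, 0.2016]
tool_rot: [0.658, 0.753, 0.001, 0.002]
ft_force: [1.1, -0.4, -2.1]
grip_width: 0.0436
grip_force: 19.9
```

Call:
move_arm(commands=[{"hand": 3.8,"travel": [2.2,3,0],"twist": [0,0,0]},{"hand": 3.8,"travel": [2.2,3,0],"twist": [0,0,0]},{"hand": 3.8,"travel": [2.2,3,0],"twist": [0,0,0]},{"hand": 3.8,"travel": [2.2,3,0],"twist": [0,0,0]},{"hand": 3.8,"travel": [2.2,3,0],"twist": [0,0,0]}])

```text
time: 4.83
position: [0.5981, 0.1523, 0.1973]
tool_rot: [0.658, 0.753, -0.001, -0.001]
ft_force: [-0.1, -1.3, -1.7]
grip_width: 0.0435
grip_force: 19.9
```

Call:
move_arm(commands=[{"hand": 3.8,"travel": [2.2,3,0],"twist": [0,0,0]},{"hand": 3.8,"travel": [1.1,1.5,0],"twist": [0,0,0]},{"hand": 3.8,"travel": [0,0,0],"twist": [0,0,0]},{"hand": 3.8,"travel": [0,0,0],"twist": [0,0,0]},{"hand": 3.8,"travel": [0,0,0],"twist": [0,0,0]}])

```text
time: 5.25
position: [0.6364, 0.1891, 0.1968]
tool_rot: [0.658, 0.753, -0.002, -0.001]
ft_force: [-0.6, -0.4, -2.4]
grip_width: 0.0438
grip_force: 19.9
```

```bash
python3 - <<'E'
from rig import robot
from h import *
s=Cam(robot,"side");cv2.imwrite("pics/s1.png",s.im)
delta(robot,[[.638,.190,.1045]])
E
```

```text
t 5.3 pos [0.6364 0.1888 0.1972] F [ 0.1588  0.319  -2.353 ] w 0.0436 yawy 7.716302372638188 zt [-0.0031 -0.0007 -1.    ]
[0.638  0.19   0.1045] -> tool cm [0.0987 0.2012 9.2686]
```

View pics/s1.png

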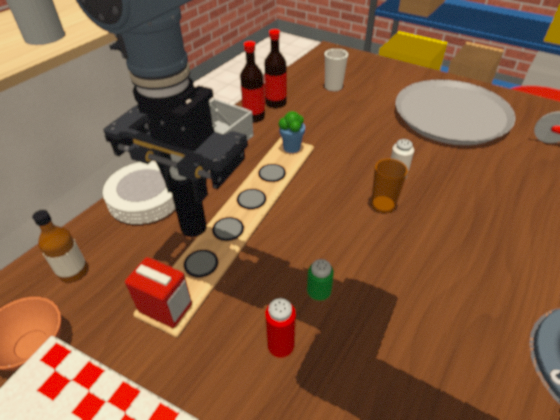

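The black shaker hangs straight in the jaws, its bottom at about (192, 232), over coaster 1. I'll lower it.

Call:
move_arm(commands=[{"hand": 3.8,"travel": [0.1,0.2,2.5],"twist": [0,0,0]},{"hand": 3.8,"travel": [0,0,2.5],"twist": [0,0,0]},{"hand": 3.8,"travel": [0,0,2],"twist": [0,0,0]},{"hand": 3.8,"travel": [0,0,1],"twist": [0,0,0]},{"hand": 3.8,"travel": [0,0,0.6],"twist": [0,0,0]}])

```text
time: 5.72
position: [0.6382, 0.1897, 0.1104]
tool_rot: [0.658, 0.753, -0.001, -0.001]
ft_force: [-0.6, -0.2, -1.5]
grip_width: 0.0435
grip_force: 19.9
```

Call:
move_arm(commands=[{"hand": 3.8,"travel": [0,0,0.4],"twist": [0,0,0]},{"hand": 3.8,"travel": [0,0,0.2],"twist": [0,0,0]},{"hand": 3.8,"travel": [0,0,0],"twist": [0,0,0]},{"hand": 3.8,"travel": [0,0,0],"twist": [0,0,0]}])

```text
time: 6.05
position: [0.6406, 0.1909, 0.1072]
tool_rot: [0.658, 0.753, 0.001, 0.001]
ft_force: [-0.1, -0.6, -1.7]
grip_width: 0.0437
grip_force: 19.9
```

```bash
python3 - <<'E'
from rig import robot
from h import *
delta(robot,[[.638,.190,.1033]])
E
```

```text
t 6.05 pos [0.6406 0.1909 0.1072] F [-0.1215 -0.5809 -1.651 ] w 0.0437 yawy 7.732972613780103 zt [ 0.002   0.0003 -1.    ]
[0.638  0.19   0.1033] -> tool cm [-0.051  -0.2657  0.3883]
```

Call:
move_arm(commands=[{"hand": 3.8,"travel": [0,-0.2,0.15],"twist": [0,0,0]},{"hand": 3.8,"travel": [0,0,0],"twist": [0,0,0]},{"hand": 3.8,"travel": [0,0,0.15],"twist": [0,0,0]},{"hand": 3.8,"travel": [0,0,0],"twist": [0,0,0]},{"hand": 3.8,"travel": [0,0,0],"twist": [0,0,0]}])

```text
time: 6.47
position: [0.6381, 0.1906, 0.1034]
tool_rot: [0.658, 0.753, 0.0, 0.0]
ft_force: [1.0, 0.1, -1.3]
grip_width: 0.0432
grip_force: 19.9
```

Call:
move_arm(commands=[{"hand": 3.8,"travel": [0,0,0.1],"twist": [0,0,0]},{"hand": 3.8,"travel": [0,0,0],"twist": [0,0,0]},{"hand": 3.8,"travel": [0,0,0],"twist": [0,0,0]}])

```text
time: 6.72
position: [0.6384, 0.1907, 0.1032]
tool_rot: [0.658, 0.753, 0.001, 0.0]
ft_force: [-1.3, -0.6, 5.1]
grip_width: 0.0436
grip_force: 19.9
```

Call:
move_arm(commands=[{"hand": 8.7,"travel": [0,0,0],"twist": [0,0,0]},{"hand": 8.7,"travel": [0,0,0],"twist": [0,0,0]},{"hand": 8.7,"travel": [0,0,0],"twist": [0,0,0]},{"hand": 8.7,"travel": [0,0,0],"twist": [0,0,0]},{"hand": 8.7,"travel": [0,0,-1],"twist": [0,0,0]}])

```text
time: 7.13
position: [0.6361, 0.1903, 0.11]
tool_rot: [0.658, 0.753, -0.002, -0.002]
ft_force: [-0.1, -0.1, 0.8]
grip_width: 0.069
grip_force: 0.0
```

Call:
move_arm(commands=[{"hand": 8.7,"travel": [0,0,-3.3],"twist": [0,0,0]},{"hand": 8.7,"travel": [0,0,-3.3],"twist": [0,0,0]},{"hand": 8.7,"travel": [0,0,-3],"twist": [0,0,0]},{"hand": 8.7,"travel": [1.2,-3.3,0],"twist": [0,0,0]},{"hand": 8.7,"travel": [1.2,-3.3,0],"twist": [0,0,0]}])

```text
time: 7.55
position: [0.5721, 0.2054, 0.2115]
tool_rot: [0.658, 0.753, 0.003, 0.003]
ft_force: [-0.1, -0.1, 0.3]
grip_width: 0.0867
grip_force: 0.0
```

Call:
move_arm(commands=[{"hand": 8.7,"travel": [1.2,-3.3,0],"twist": [0,0,0]},{"hand": 8.7,"travel": [1.2,-3.3,0],"twist": [0,0,0]},{"hand": 8.7,"travel": [1.2,-3.3,0],"twist": [0,0,0]},{"hand": 8.7,"travel": [1.2,-3.3,0],"twist": [0,0,0]},{"hand": 8.7,"travel": [0,0,0],"twist": [0,0,0]}])

```text
time: 7.97
position: [0.4232, 0.2354, 0.2079]
tool_rot: [0.657, 0.754, -0.004, -0.003]
ft_force: [0.0, -0.2, -0.8]
grip_width: 0.0867
grip_force: 0.0
```

Call:
move_arm(commands=[{"hand": 8.7,"travel": [0,0,0],"twist": [0,0,0]},{"hand": 8.7,"travel": [0,0,0],"twist": [0,0,0]}])

```text
time: 8.13
position: [0.4331, 0.2356, 0.209]
tool_rot: [0.658, 0.753, 0.001, 0.001]
ft_force: [0.2, -0.2, 0.5]
grip_width: 0.0872
grip_force: 0.0
```

```bash
python3 - <<'E'
from rig import robot
from h import *
delta(robot,[[.4316,.2366,.068]])
t=Cam(robot,"top");cv2.imwrite("pics/t1.png",t.im)
print(t.proj([.6383,.1915,.145]))
for c,a in greys(t,(140,100,210,180)): print(c,a,t.plane(c,.145))
E
```

```text
t 8.13 pos [0.4331 0.2356 0.209 ] F [ 0.1767 -0.2144  0.5092] w 0.0872 yawy 7.763512715023913 zt [ 0.0029  0.0006 -1.    ]
[0.4316 0.2366 0.068 ] -> tool cm [ 0.1175 -0.1761 14.0953]
[161.057  134.5865]
[161.3034 135.9672] [20.2595 21.1451] [0.6361 0.191  0.145 ]
[178.1301 160.6584] [21.9912 26.8024] [0.5971 0.1629 0.145 ]
```

View pics/t1.png

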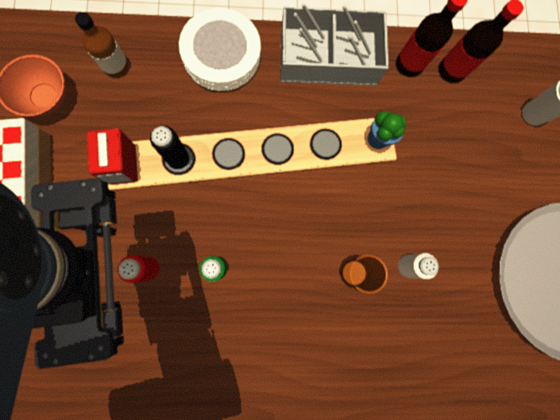

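The black shaker stands upright on coaster 1, its cap at (161, 136), within about 2 mm of centre. Next is the red one.

Call:
move_arm(commands=[{"hand": 8.7,"travel": [0.1,-0.1,3],"twist": [0,0,0]},{"hand": 8.7,"travel": [0,0,3.5],"twist": [0,0,0]},{"hand": 8.7,"travel": [0,0,3.5],"twist": [0,0,0]},{"hand": 8.7,"travel": [0,0,2.5],"twist": [0,0,0]},{"hand": 8.7,"travel": [0,0,1.5],"twist": [0,0,0]}])

```text
time: 8.6
position: [0.4315, 0.2354, 0.0652]
tool_rot: [0.658, 0.753, -0.001, -0.001]
ft_force: [0.0, -0.0, 0.1]
grip_width: 0.0869
grip_force: 0.0
```

Call:
move_arm(commands=[{"hand": 8.7,"travel": [0,0,0],"twist": [0,0,0]},{"hand": 8.7,"travel": [0,0,0],"twist": [0,0,0]},{"hand": 3.8,"travel": [0,0,0],"twist": [0,0,0]},{"hand": 3.8,"travel": [0,0,0],"twist": [0,0,0]},{"hand": 3.8,"travel": [0,0,0],"twist": [0,0,0]}])

```text
time: 9.02
position: [0.432, 0.2363, 0.0693]
tool_rot: [0.658, 0.753, 0.001, 0.001]
ft_force: [0.1, 0.2, -0.7]
grip_width: 0.0741
grip_force: 0.0
```

Call:
move_arm(commands=[{"hand": 3.8,"travel": [0,0,0],"twist": [0,0,0]},{"hand": 3.8,"travel": [0,0,0],"twist": [0,0,0]},{"hand": 3.8,"travel": [0,0,0],"twist": [0,0,0]},{"hand": 3.8,"travel": [0,0,0],"twist": [0,0,0]},{"hand": 3.8,"travel": [0,0,0],"twist": [0,0,0]}])

```text
time: 9.43
position: [0.4311, 0.2362, 0.0682]
tool_rot: [0.658, 0.753, 0.0, 0.0]
ft_force: [-0.4, -0.3, 1.7]
grip_width: 0.0436
grip_force: 20.0
```

Call:
move_arm(commands=[{"hand": 3.8,"travel": [0,0,-2],"twist": [0,0,0]},{"hand": 3.8,"travel": [0,0,-3.5],"twist": [0,0,0]},{"hand": 3.8,"travel": [0,0,-3.5],"twist": [0,0,0]},{"hand": 3.8,"travel": [0,0,-3],"twist": [0,0,0]},{"hand": 3.8,"travel": [-1.2,1.4,0],"twist": [0,0,0]}])

```text
time: 9.85
position: [0.4462, 0.2279, 0.193]
tool_rot: [0.657, 0.754, 0.003, 0.001]
ft_force: [-0.1, 0.3, -2.4]
grip_width: 0.0436
grip_force: 20.0
```

Call:
move_arm(commands=[{"hand": 3.8,"travel": [-2.4,2.85,0],"twist": [0,0,0]},{"hand": 3.8,"travel": [-2.4,2.85,0],"twist": [0,0,0]},{"hand": 3.8,"travel": [-2.4,2.85,0],"twist": [0,0,0]},{"hand": 3.8,"travel": [-2.4,2.85,0],"twist": [0,0,0]},{"hand": 3.8,"travel": [-2.4,2.85,0],"twist": [0,0,0]}])

```text
time: 10.27
position: [0.6043, 0.1253, 0.1876]
tool_rot: [0.658, 0.753, -0.0, -0.001]
ft_force: [0.2, 1.2, -2.1]
grip_width: 0.0436
grip_force: 20.0
```

Call:
move_arm(commands=[{"hand": 3.8,"travel": [-2.4,2.85,0],"twist": [0,0,0]},{"hand": 3.8,"travel": [-1.1,1.4,0],"twist": [0,0,0]},{"hand": 3.8,"travel": [0,0,0],"twist": [0,0,0]},{"hand": 3.8,"travel": [0,0,0],"twist": [0,0,0]},{"hand": 3.8,"travel": [0,0,0],"twist": [0,0,0]}])

```text
time: 10.68
position: [0.6486, 0.0979, 0.1871]
tool_rot: [0.658, 0.753, -0.001, -0.002]
ft_force: [-0.8, 0.2, -0.8]
grip_width: 0.0431
grip_force: 20.0
```

Call:
move_arm(commands=[{"hand": 3.8,"travel": [0,0,0],"twist": [0,0,0]},{"hand": 3.8,"travel": [0,0,0],"twist": [0,0,0]}])

```text
time: 10.85
position: [0.6491, 0.0985, 0.188]
tool_rot: [0.657, 0.754, -0.0, -0.001]
ft_force: [-0.8, -0.3, -0.9]
grip_width: 0.0438
grip_force: 20.0
```

```bash
python3 - <<'E'
from rig import robot
from h import *
delta(robot,[[.651,.0972,.0832]])
E
```

```text
t 10.85 pos [0.6491 0.0985 0.188 ] F [-0.7925 -0.3241 -0.8829] w 0.0438 yawy 7.814287831201115 zt [-0.0015  0.0002 -1.    ]
[0.651  0.0972 0.0832] -> tool cm [-0.1558  0.186  10.4754]
```

Descend to about 3 mm above the coaster, then settle.

Call:
move_arm(commands=[{"hand": 3.8,"travel": [-0.15,0.1,3],"twist": [0,0,0]},{"hand": 3.8,"travel": [0,0,3],"twist": [0,0,0]},{"hand": 3.8,"travel": [0,0,2],"twist": [0,0,0]},{"hand": 3.8,"travel": [0,0,1.4],"twist": [0,0,0]},{"hand": 3.8,"travel": [0,0,0.7],"twist": [0,0,0]}])

```text
time: 11.27
position: [0.6494, 0.0969, 0.0848]
tool_rot: [0.657, 0.754, -0.001, -0.002]
ft_force: [-0.1, 0.2, -1.1]
grip_width: 0.0434
grip_force: 20.0
```

Call:
move_arm(commands=[{"hand": 3.8,"travel": [0,0,0],"twist": [0,0,0]},{"hand": 3.8,"travel": [0,0,0],"twist": [0,0,0]},{"hand": 3.8,"travel": [0,0,0],"twist": [0,0,0]},{"hand": 3.8,"travel": [0,0,0],"twist": [0,0,0]},{"hand": 3.8,"travel": [0,0,0],"twist": [0,0,0]}])

```text
time: 11.68
position: [0.6525, 0.0961, 0.0885]
tool_rot: [0.658, 0.753, 0.001, 0.001]
ft_force: [-0.3, -0.5, -1.7]
grip_width: 0.0438
grip_force: 20.0
```

```bash
python3 - <<'E'
from rig import robot
from h import *
delta(robot,[[.651,.0972,.0832]])
E
```

```text
t 11.68 pos [0.6525 0.0961 0.0885] F [-0.2743 -0.4668 -1.7201] w 0.0438 yawy 7.743529338965504 zt [ 0.0025 -0.     -1.    ]
[0.651  0.0972 0.0832] -> tool cm [ 0.1277 -0.1363  0.5248]
```

Call:
move_arm(commands=[{"hand": 3.8,"travel": [0.1,-0.1,0.25],"twist": [0,0,0]},{"hand": 3.8,"travel": [0,0,0],"twist": [0,0,0]},{"hand": 3.8,"travel": [0,0,0.15],"twist": [0,0,0]},{"hand": 3.8,"travel": [0,0,0],"twist": [0,0,0]},{"hand": 3.8,"travel": [0,0,0],"twist": [0,0,0]}])

```text
time: 12.1
position: [0.6507, 0.0969, 0.0833]
tool_rot: [0.658, 0.753, 0.0, 0.0]
ft_force: [-0.9, 0.9, 0.1]
grip_width: 0.0434
grip_force: 20.0
```

Call:
move_arm(commands=[{"hand": 3.8,"travel": [0,0,0.1],"twist": [0,0,0]},{"hand": 3.8,"travel": [0,0,0],"twist": [0,0,0]},{"hand": 3.8,"travel": [0,0,0],"twist": [0,0,0]}])

```text
time: 12.35
position: [0.6508, 0.097, 0.0831]
tool_rot: [0.658, 0.753, 0.0, 0.0]
ft_force: [-1.8, -0.4, 5.8]
grip_width: 0.0437
grip_force: 20.0
```

Call:
move_arm(commands=[{"hand": 8.7,"travel": [0,0,0],"twist": [0,0,0]},{"hand": 8.7,"travel": [0,0,0],"twist": [0,0,0]},{"hand": 8.7,"travel": [0,0,0],"twist": [0,0,0]},{"hand": 8.7,"travel": [0,0,0],"twist": [0,0,0]},{"hand": 8.7,"travel": [0,0,-1],"twist": [0,0,0]}])

```text
time: 12.77
position: [0.6489, 0.0968, 0.0901]
tool_rot: [0.658, 0.753, -0.002, -0.002]
ft_force: [-0.8, -0.2, -0.4]
grip_width: 0.069
grip_force: 0.0
```

Call:
move_arm(commands=[{"hand": 8.7,"travel": [0,0,-3.3],"twist": [0,0,0]},{"hand": 8.7,"travel": [0,0,-3.3],"twist": [0,0,0]},{"hand": 8.7,"travel": [0,0,-2.4],"twist": [0,0,0]},{"hand": 8.7,"travel": [0.8,-3.55,0],"twist": [0,0,0]},{"hand": 8.7,"travel": [0.8,-3.55,0],"twist": [0,0,0]}])

```text
time: 13.18
position: [0.5809, 0.1028, 0.1851]
tool_rot: [0.658, 0.753, 0.003, 0.003]
ft_force: [-0.1, -0.2, -0.4]
grip_width: 0.0865
grip_force: 0.0
```

Call:
move_arm(commands=[{"hand": 8.7,"travel": [0.8,-3.55,0],"twist": [0,0,0]},{"hand": 8.7,"travel": [0.8,-3.55,0],"twist": [0,0,0]},{"hand": 8.7,"travel": [0.8,-3.55,0],"twist": [0,0,0]},{"hand": 8.7,"travel": [0.7,-3.5,0],"twist": [0,0,0]},{"hand": 8.7,"travel": [0,0,0],"twist": [0,0,0]}])

```text
time: 13.6
position: [0.423, 0.1156, 0.1815]
tool_rot: [0.657, 0.754, -0.004, -0.005]
ft_force: [-1.0, 0.4, -0.9]
grip_width: 0.087
grip_force: 0.0
```

Call:
move_arm(commands=[{"hand": 8.7,"travel": [0,0,0],"twist": [0,0,0]},{"hand": 8.7,"travel": [0,0,0],"twist": [0,0,0]},{"hand": 8.7,"travel": [0,0,0],"twist": [0,0,0]}])

```text
time: 13.85
position: [0.4361, 0.1147, 0.1827]
tool_rot: [0.658, 0.753, 0.001, 0.001]
ft_force: [0.5, 0.9, -0.1]
grip_width: 0.0872
grip_force: 0.0
```

```bash
python3 - <<'E'
from rig import robot
from h import *
delta(robot,[[.4330,.1146,.028]])
t=Cam(robot,"top")
for c,a in greys(t,(190,90,250,180)): print(c,a,t.plane(c,.125))
E
```

```text
t 13.85 pos [0.4361 0.1147 0.1827] F [ 0.5393  0.857  -0.0589] w 0.0872 yawy 7.721163711503468 zt [ 0.0036 -0.     -1.    ]
[0.433  0.1146 0.028 ] -> tool cm [ 0.0369 -0.3629 15.4722]
[222.2979 134.9429] [17.7407 18.2805] [0.6478 0.0986 0.125 ]
```

Call:
move_arm(commands=[{"hand": 8.7,"travel": [0,-0.15,3],"twist": [0,0,0]},{"hand": 8.7,"travel": [0,0,3.6],"twist": [0,0,0]},{"hand": 8.7,"travel": [0,0,3.6],"twist": [0,0,0]},{"hand": 8.7,"travel": [0,0,3],"twist": [0,0,0]},{"hand": 8.7,"travel": [0,0,1.5],"twist": [0,0,0]}])

```text
time: 14.32
position: [0.4324, 0.1144, 0.0318]
tool_rot: [0.658, 0.753, -0.001, -0.001]
ft_force: [0.7, -0.3, 0.7]
grip_width: 0.0871
grip_force: 0.0
```

Call:
move_arm(commands=[{"hand": 8.7,"travel": [0,0,0.7],"twist": [0,0,0]},{"hand": 8.7,"travel": [0,0,0],"twist": [0,0,0]},{"hand": 3.8,"travel": [0,0,0],"twist": [0,0,0]},{"hand": 3.8,"travel": [0,0,0],"twist": [0,0,0]},{"hand": 3.8,"travel": [0,0,0],"twist": [0,0,0]}])

```text
time: 14.73
position: [0.4333, 0.1147, 0.0292]
tool_rot: [0.658, 0.753, 0.001, 0.001]
ft_force: [0.2, 0.4, -0.0]
grip_width: 0.0742
grip_force: 0.0
```

Call:
move_arm(commands=[{"hand": 3.8,"travel": [0,0,0],"twist": [0,0,0]},{"hand": 3.8,"travel": [0,0,0],"twist": [0,0,0]},{"hand": 3.8,"travel": [0,0,0],"twist": [0,0,0]},{"hand": 3.8,"travel": [0,0,0],"twist": [0,0,0]},{"hand": 3.8,"travel": [0,0,0],"twist": [0,0,0]}])

```text
time: 15.15
position: [0.4328, 0.1147, 0.0284]
tool_rot: [0.658, 0.753, 0.001, 0.001]
ft_force: [-0.4, 0.8, 2.8]
grip_width: 0.0435
grip_force: 20.0
```

Call:
move_arm(commands=[{"hand": 3.8,"travel": [0,0,-2],"twist": [0,0,0]},{"hand": 3.8,"travel": [0,0,-3.5],"twist": [0,0,0]},{"hand": 3.8,"travel": [0,0,-3.5],"twist": [0,0,0]},{"hand": 3.8,"travel": [0,0,-3],"twist": [0,0,0]},{"hand": 3.8,"travel": [-1.3,1.2,0],"twist": [0,0,0]}])

```text
time: 15.57
position: [0.445, 0.1048, 0.1524]
tool_rot: [0.657, 0.754, 0.002, 0.001]
ft_force: [0.9, -0.0, -1.7]
grip_width: 0.0434
grip_force: 20.0
```

Call:
move_arm(commands=[{"hand": 3.8,"travel": [-2.6,2.35,0],"twist": [0,0,0]},{"hand": 3.8,"travel": [-2.6,2.35,0],"twist": [0,0,0]},{"hand": 3.8,"travel": [-2.6,2.35,0],"twist": [0,0,0]},{"hand": 3.8,"travel": [-2.6,2.35,0],"twist": [0,0,0]},{"hand": 3.8,"travel": [-2.6,2.35,0],"twist": [0,0,0]}])

```text
time: 15.98
position: [0.5801, -0.0106, 0.1476]
tool_rot: [0.658, 0.753, -0.0, -0.001]
ft_force: [0.6, -0.2, -1.8]
grip_width: 0.0438
grip_force: 20.0
```

Call:
move_arm(commands=[{"hand": 3.8,"travel": [-2.6,2.35,0],"twist": [0,0,0]},{"hand": 3.8,"travel": [-2.6,2.35,0],"twist": [0,0,0]},{"hand": 3.8,"travel": [-2.6,2.35,0],"twist": [0,0,0]},{"hand": 3.8,"travel": [-1.4,1.4,0],"twist": [0,0,0]},{"hand": 3.8,"travel": [0,0,0],"twist": [0,0,0]}])

```text
time: 16.4
position: [0.6794, -0.0933, 0.1474]
tool_rot: [0.659, 0.752, 0.001, 0.002]
ft_force: [0.1, -0.6, -1.7]
grip_width: 0.0438
grip_force: 20.0
```

Call:
move_arm(commands=[{"hand": 3.8,"travel": [0,0,0],"twist": [0,0,0]},{"hand": 3.8,"travel": [0,0,0],"twist": [0,0,0]},{"hand": 3.8,"travel": [0,0,0],"twist": [0,0,0]},{"hand": 3.8,"travel": [0,0,0],"twist": [0,0,0]},{"hand": 3.8,"travel": [0,0,0],"twist": [0,0,0]}])

```text
time: 16.82
position: [0.6751, -0.0884, 0.1482]
tool_rot: [0.657, 0.754, -0.0, -0.0]
ft_force: [0.4, -0.5, -1.0]
grip_width: 0.0437
grip_force: 20.0
```

```bash
python3 - <<'E'
from rig import robot
from h import *
delta(robot,[[.676,-.0903,.0434]])
E
```

```text
t 16.82 pos [ 0.6751 -0.0884  0.1482] F [ 0.406  -0.4712 -0.9707] w 0.0437 yawy 7.7907223803985355 zt [-0.0007  0.0003 -1.    ]
[ 0.676  -0.0903  0.0434] -> tool cm [-0.2014  0.0674 10.476 ]
```

Call:
move_arm(commands=[{"hand": 3.8,"travel": [-0.15,0.05,3],"twist": [0,0,0]},{"hand": 3.8,"travel": [0,0,3],"twist": [0,0,0]},{"hand": 3.8,"travel": [0,0,2],"twist": [0,0,0]},{"hand": 3.8,"travel": [0,0,1.3],"twist": [0,0,0]},{"hand": 3.8,"travel": [0,0,0.7],"twist": [0,0,0]}])

```text
time: 17.23
position: [0.6753, -0.0901, 0.0461]
tool_rot: [0.658, 0.753, -0.001, -0.002]
ft_force: [-0.3, -0.4, -1.5]
grip_width: 0.0438
grip_force: 20.0
```

Call:
move_arm(commands=[{"hand": 3.8,"travel": [0,0,0],"twist": [0,0,0]},{"hand": 3.8,"travel": [0,0,0],"twist": [0,0,0]},{"hand": 3.8,"travel": [0,0,0],"twist": [0,0,0]},{"hand": 3.8,"travel": [0,0,0],"twist": [0,0,0]},{"hand": 3.8,"travel": [0,0,0],"twist": [0,0,0]}])

```text
time: 17.65
position: [0.6775, -0.091, 0.0495]
tool_rot: [0.658, 0.753, 0.001, 0.001]
ft_force: [0.9, -0.8, -1.6]
grip_width: 0.0431
grip_force: 20.0
```

```bash
python3 - <<'E'
from rig import robot
from h import *
delta(robot,[[.676,-.0903,.0434]])
E
```

```text
t 17.65 pos [ 0.6775 -0.091   0.0495] F [ 0.8701 -0.8322 -1.569 ] w 0.0431 yawy 7.740493774082301 zt [ 0.0025 -0.0007 -1.    ]
[ 0.676  -0.0903  0.0434] -> tool cm [ 0.0927 -0.139   0.6107]
```

Call:
move_arm(commands=[{"hand": 3.8,"travel": [0.05,-0.05,0.3],"twist": [0,0,0]},{"hand": 3.8,"travel": [0,0,0],"twist": [0,0,0]},{"hand": 3.8,"travel": [0,0,0.15],"twist": [0,0,0]},{"hand": 3.8,"travel": [0,0,0],"twist": [0,0,0]},{"hand": 3.8,"travel": [0,0,0],"twist": [0,0,0]}])

```text
time: 18.07
position: [0.676, -0.0904, 0.0435]
tool_rot: [0.658, 0.753, 0.0, -0.0]
ft_force: [-0.1, 0.7, -1.0]
grip_width: 0.0437
grip_force: 20.0
```

Call:
move_arm(commands=[{"hand": 3.8,"travel": [0,0,0.1],"twist": [0,0,0]},{"hand": 3.8,"travel": [0,0,0],"twist": [0,0,0]},{"hand": 3.8,"travel": [0,0,0],"twist": [0,0,0]}])

```text
time: 18.32
position: [0.676, -0.0904, 0.0434]
tool_rot: [0.658, 0.753, -0.0, 0.0]
ft_force: [-3.1, 1.2, 5.7]
grip_width: 0.0431
grip_force: 20.0
```

Call:
move_arm(commands=[{"hand": 8.7,"travel": [0,0,0],"twist": [0,0,0]},{"hand": 8.7,"travel": [0,0,0],"twist": [0,0,0]},{"hand": 8.7,"travel": [0,0,0],"twist": [0,0,0]},{"hand": 8.7,"travel": [0,0,0],"twist": [0,0,0]},{"hand": 8.7,"travel": [0,0,-1],"twist": [0,0,0]}])

```text
time: 18.73
position: [0.6745, -0.09, 0.0505]
tool_rot: [0.658, 0.753, -0.001, -0.002]
ft_force: [0.3, 0.4, -1.2]
grip_width: 0.0689
grip_force: 0.0
```

Call:
move_arm(commands=[{"hand": 8.7,"travel": [0,0,-3.5],"twist": [0,0,0]},{"hand": 8.7,"travel": [0,0,-3.5],"twist": [0,0,0]},{"hand": 8.7,"travel": [0,0,-3.5],"twist": [0,0,0]},{"hand": 8.7,"travel": [0,0,-2.5],"twist": [0,0,0]},{"hand": 8.7,"travel": [-1.6,-3.15,0],"twist": [0,0,0]}])

```text
time: 19.15
position: [0.6557, -0.1095, 0.1908]
tool_rot: [0.656, 0.754, 0.005, 0.009]
ft_force: [1.0, -0.9, 1.0]
grip_width: 0.0866
grip_force: 0.0
```

Call:
move_arm(commands=[{"hand": 8.7,"travel": [-1.6,-3.15,0],"twist": [0,0,0]},{"hand": 8.7,"travel": [-1.6,-3.15,0],"twist": [0,0,0]},{"hand": 8.7,"travel": [-1.6,-3.15,0],"twist": [0,0,0]},{"hand": 8.7,"travel": [-1.6,-3.15,0],"twist": [0,0,0]},{"hand": 8.7,"travel": [-1.6,-3.15,0],"twist": [0,0,0]}])

```text
time: 19.57
position: [0.5005, -0.2116, 0.1834]
tool_rot: [0.658, 0.753, 0.0, 0.001]
ft_force: [0.4, -0.3, -0.8]
grip_width: 0.0871
grip_force: 0.0
```

Call:
move_arm(commands=[{"hand": 8.7,"travel": [-1.6,-3.15,0],"twist": [0,0,0]},{"hand": 8.7,"travel": [-1.6,-3.15,0],"twist": [0,0,0]},{"hand": 8.7,"travel": [0,0,0],"twist": [0,0,0]},{"hand": 8.7,"travel": [0,0,0],"twist": [0,0,0]},{"hand": 8.7,"travel": [0,0,0],"twist": [0,0,0]}])

```text
time: 19.98
position: [0.4441, -0.2515, 0.1832]
tool_rot: [0.658, 0.753, 0.0, 0.001]
ft_force: [-0.7, -0.3, -0.5]
grip_width: 0.087
grip_force: 0.0
```

Call:
move_arm(commands=[{"hand": 8.7,"travel": [0,0,0],"twist": [0,0,0]},{"hand": 8.7,"travel": [0,0,0],"twist": [0,0,0]},{"hand": 8.7,"travel": [0,0,0],"twist": [0,0,0]}])

```text
time: 20.23
position: [0.4445, -0.2504, 0.1826]
tool_rot: [0.657, 0.754, 0.0, 0.0]
ft_force: [-0.1, -0.2, -1.0]
grip_width: 0.087
grip_force: 0.0
```

```bash
python3 - <<'E'
from rig import robot
from h import *
delta(robot,[[.4425,-.2510,.048]])
t=Cam(robot,"top");cv2.imwrite("pics/t2.png",t.im)
for c,a in greys(t,(305,110,350,165)): print(c,a,t.plane(c,.085))
E
```

```text
t 20.23 pos [ 0.4445 -0.2504  0.1826] F [-0.1028 -0.1804 -1.0411] w 0.087 yawy 7.850808720452995 zt [ 0.0003 -0.0001 -1.    ]
[ 0.4425 -0.251   0.048 ] -> tool cm [-0.0305 -0.206  13.4558]
[324.9234 144.5028] [23.1881 26.9902] [ 0.6502 -0.077   0.085 ]
[331.3957 132.5432] [16.9463 17.5558] [ 0.6726 -0.0887  0.085 ]
```

View pics/t2.png

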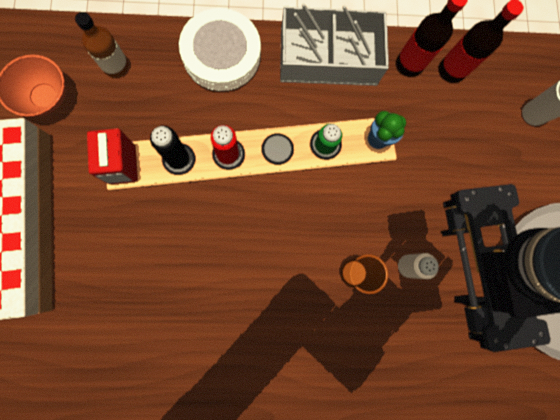

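Black, red and green stand on coasters 1, 2 and 4, with caps at (161,135), (222,135) and (331,132). The tumbler hasn't moved. White, at (427,266), is last.

Call:
move_arm(commands=[{"hand": 8.7,"travel": [0,-0.2,3],"twist": [0,0,0]},{"hand": 8.7,"travel": [0,0,3.6],"twist": [0,0,0]},{"hand": 8.7,"travel": [0,0,3.4],"twist": [0,0,0]},{"hand": 8.7,"travel": [0,0,2],"twist": [0,0,0]},{"hand": 8.7,"travel": [0,0,1],"twist": [0,0,0]}])

```text
time: 20.7
position: [0.4407, -0.2499, 0.0498]
tool_rot: [0.657, 0.754, 0.0, -0.002]
ft_force: [0.0, 1.0, -0.2]
grip_width: 0.0872
grip_force: 0.0
```

Call:
move_arm(commands=[{"hand": 8.7,"travel": [0,0,0.45],"twist": [0,0,0]},{"hand": 8.7,"travel": [0,0,0],"twist": [0,0,0]},{"hand": 3.8,"travel": [0,0,0],"twist": [0,0,0]},{"hand": 3.8,"travel": [0,0,0],"twist": [0,0,0]},{"hand": 3.8,"travel": [0,0,0],"twist": [0,0,0]}])

```text
time: 21.12
position: [0.4424, -0.252, 0.0494]
tool_rot: [0.658, 0.753, -0.0, 0.001]
ft_force: [-0.4, 0.2, -0.3]
grip_width: 0.0739
grip_force: 0.0
```

Call:
move_arm(commands=[{"hand": 3.8,"travel": [0,0,0],"twist": [0,0,0]},{"hand": 3.8,"travel": [0,0,0],"twist": [0,0,0]},{"hand": 3.8,"travel": [0,0,0],"twist": [0,0,0]},{"hand": 3.8,"travel": [0,0,0],"twist": [0,0,0]},{"hand": 3.8,"travel": [0,0,0],"twist": [0,0,0]}])

```text
time: 21.53
position: [0.4419, -0.2516, 0.0483]
tool_rot: [0.658, 0.753, 0.0, 0.001]
ft_force: [-0.2, 0.9, 1.7]
grip_width: 0.0436
grip_force: 20.0
```

Call:
move_arm(commands=[{"hand": 3.8,"travel": [0,0,-2],"twist": [0,0,0]},{"hand": 3.8,"travel": [0,0,-3.5],"twist": [0,0,0]},{"hand": 3.8,"travel": [0,0,-3.5],"twist": [0,0,0]},{"hand": 3.8,"travel": [0,0,-3.5],"twist": [0,0,0]},{"hand": 3.8,"travel": [0,0,-2],"twist": [0,0,0]}])

```text
time: 21.95
position: [0.4423, -0.252, 0.1962]
tool_rot: [0.658, 0.753, -0.0, 0.002]
ft_force: [0.9, -0.8, -2.0]
grip_width: 0.0434
grip_force: 20.0
```

Call:
move_arm(commands=[{"hand": 3.8,"travel": [1.2,1.4,0],"twist": [0,0,0]},{"hand": 3.8,"travel": [2.5,2.8,0],"twist": [0,0,0]},{"hand": 3.8,"travel": [2.5,2.8,0],"twist": [0,0,0]},{"hand": 3.8,"travel": [2.5,2.8,0],"twist": [0,0,0]},{"hand": 3.8,"travel": [2.5,2.8,0],"twist": [0,0,0]}])

```text
time: 22.37
position: [0.5516, -0.122, 0.1928]
tool_rot: [0.658, 0.753, -0.0, -0.001]
ft_force: [1.4, -1.0, -0.7]
grip_width: 0.0434
grip_force: 20.0
```

Call:
move_arm(commands=[{"hand": 3.8,"travel": [2.5,2.8,0],"twist": [0,0,0]},{"hand": 3.8,"travel": [2.5,2.8,0],"twist": [0,0,0]},{"hand": 3.8,"travel": [2.5,2.8,0],"twist": [0,0,0]},{"hand": 3.8,"travel": [2.4,2.8,0],"twist": [0,0,0]},{"hand": 3.8,"travel": [1.2,1.5,0],"twist": [0,0,0]}])

```text
time: 22.78
position: [0.664, 0.0075, 0.1924]
tool_rot: [0.657, 0.754, 0.001, -0.0]
ft_force: [1.5, -0.4, -0.8]
grip_width: 0.0434
grip_force: 20.0
```

Call:
move_arm(commands=[{"hand": 3.8,"travel": [0,0,0],"twist": [0,0,0]},{"hand": 3.8,"travel": [0,0,0],"twist": [0,0,0]},{"hand": 3.8,"travel": [0,0,0],"twist": [0,0,0]},{"hand": 3.8,"travel": [0,0,0],"twist": [0,0,0]},{"hand": 3.8,"travel": [0,0,0],"twist": [0,0,0]}])

```text
time: 23.2
position: [0.6613, 0.0024, 0.1929]
tool_rot: [0.658, 0.753, -0.0, -0.0]
ft_force: [0.3, -0.1, -0.3]
grip_width: 0.0438
grip_force: 20.0
```

```bash
python3 - <<'E'
from rig import robot
from h import *
delta(robot,[[.6635,.0035,.0633]])
E
```

```text
t 23.2 pos [0.6613 0.0024 0.1929] F [ 0.2888 -0.1042 -0.2671] w 0.0438 yawy 7.637518430384376 zt [-0.0012 -0.0001 -1.    ]
[0.6635 0.0035 0.0633] -> tool cm [ 0.0789  0.2497 12.9618]
```

Call:
move_arm(commands=[{"hand": 3.8,"travel": [0.05,0.15,3],"twist": [0,0,0]},{"hand": 3.8,"travel": [0,0,3.5],"twist": [0,0,0]},{"hand": 3.8,"travel": [0,0,3],"twist": [0,0,0]},{"hand": 3.8,"travel": [0,0,2],"twist": [0,0,0]},{"hand": 3.8,"travel": [0,0,0.9],"twist": [0,0,0]}])

```text
time: 23.62
position: [0.6608, 0.0035, 0.0657]
tool_rot: [0.658, 0.753, -0.002, -0.003]
ft_force: [-0.2, -0.6, -1.9]
grip_width: 0.0433
grip_force: 20.0
```

Call:
move_arm(commands=[{"hand": 3.8,"travel": [0,0,0],"twist": [0,0,0]},{"hand": 3.8,"travel": [0,0,0],"twist": [0,0,0]},{"hand": 3.8,"travel": [0,0,0],"twist": [0,0,0]},{"hand": 3.8,"travel": [0,0,0],"twist": [0,0,0]},{"hand": 3.8,"travel": [0,0,0],"twist": [0,0,0]}])

```text
time: 24.03
position: [0.6648, 0.0041, 0.0709]
tool_rot: [0.658, 0.753, 0.001, 0.001]
ft_force: [-0.4, 0.0, -1.5]
grip_width: 0.0435
grip_force: 20.0
```

```bash
python3 - <<'E'
from rig import robot
from h import *
delta(robot,[[.6635,.0035,.0633]])
E
```

```text
t 24.03 pos [0.6648 0.0041 0.0709] F [-0.3592  0.0301 -1.4553] w 0.0435 yawy 7.736182412491273 zt [ 0.0033 -0.0005 -1.    ]
[0.6635 0.0035 0.0633] -> tool cm [-0.0443 -0.1397  0.761 ]
```

Call:
move_arm(commands=[{"hand": 3.8,"travel": [-0.05,0,0.4],"twist": [0,0,0]},{"hand": 3.8,"travel": [0,0,0],"twist": [0,0,0]},{"hand": 3.8,"travel": [0,0,0.15],"twist": [0,0,0]},{"hand": 3.8,"travel": [0,0,0],"twist": [0,0,0]},{"hand": 3.8,"travel": [0,0,0],"twist": [0,0,0]}])

```text
time: 24.45
position: [0.6637, 0.0039, 0.0634]
tool_rot: [0.658, 0.753, -0.0, -0.0]
ft_force: [0.4, 0.3, -1.7]
grip_width: 0.0436
grip_force: 20.0
```

Call:
move_arm(commands=[{"hand": 3.8,"travel": [0,0,0.1],"twist": [0,0,0]},{"hand": 3.8,"travel": [0,0,0],"twist": [0,0,0]},{"hand": 3.8,"travel": [0,0,0],"twist": [0,0,0]}])

```text
time: 24.7
position: [0.6637, 0.0039, 0.0633]
tool_rot: [0.658, 0.753, -0.0, 0.0]
ft_force: [-2.0, 0.1, 4.6]
grip_width: 0.0436
grip_force: 20.0
```

Release, rise, and back off towards the robot.

Call:
move_arm(commands=[{"hand": 8.7,"travel": [0,0,0],"twist": [0,0,0]},{"hand": 8.7,"travel": [0,0,0],"twist": [0,0,0]},{"hand": 8.7,"travel": [0,0,0],"twist": [0,0,0]},{"hand": 8.7,"travel": [0,0,0],"twist": [0,0,0]},{"hand": 8.7,"travel": [0,0,-1],"twist": [0,0,0]}])

```text
time: 25.12
position: [0.6622, 0.004, 0.0706]
tool_rot: [0.658, 0.753, -0.001, -0.002]
ft_force: [-1.1, -0.7, -1.6]
grip_width: 0.069
grip_force: 0.0
```

Call:
move_arm(commands=[{"hand": 8.7,"travel": [0,0,-3.5],"twist": [0,0,0]},{"hand": 8.7,"travel": [0,0,-3.5],"twist": [0,0,0]},{"hand": 8.7,"travel": [0,0,-3.5],"twist": [0,0,0]},{"hand": 8.7,"travel": [0,0,-3.5],"twist": [0,0,0]},{"hand": 8.7,"travel": [0,-3.5,0],"twist": [0,0,0]}])

```text
time: 25.53
position: [0.6406, -0.0021, 0.2225]
tool_rot: [0.657, 0.753, 0.008, 0.012]
ft_force: [2.4, -0.9, 0.9]
grip_width: 0.0864
grip_force: 0.0
```

Call:
move_arm(commands=[{"hand": 8.7,"travel": [0,-3.5,0],"twist": [0,0,0]},{"hand": 8.7,"travel": [0,-3.5,0],"twist": [0,0,0]},{"hand": 8.7,"travel": [0,-3.5,0],"twist": [0,0,0]},{"hand": 8.7,"travel": [0,-3.5,0],"twist": [0,0,0]},{"hand": 8.7,"travel": [0,-3,0],"twist": [0,0,0]}])

```text
time: 25.95
position: [0.4581, -0.0236, 0.2131]
tool_rot: [0.658, 0.753, -0.0, -0.0]
ft_force: [0.2, -0.7, 0.5]
grip_width: 0.0868
grip_force: 0.0
```

Call:
move_arm(commands=[{"hand": 8.7,"travel": [0,0,0],"twist": [0,0,0]},{"hand": 8.7,"travel": [0,0,0],"twist": [0,0,0]},{"hand": 8.7,"travel": [0,0,0],"twist": [0,0,0]},{"hand": 8.7,"travel": [0,0,0],"twist": [0,0,0]}])

```text
time: 26.28
position: [0.4625, -0.0241, 0.2132]
tool_rot: [0.658, 0.753, 0.001, 0.001]
ft_force: [0.1, 0.6, -0.5]
grip_width: 0.0869
grip_force: 0.0
```

```bash
python3 - <<'E'
from rig import robot
from h import *
t=Cam(robot,"top");s=Cam(robot,"side");cv2.imwrite("pics/t3.png",t.im);cv2.imwrite("pics/s3.png",s.im)
for (u,v),z in (((161,135),.145),((222,135),.125),((279,134),.105),((331,133),.085)):
    for c,a in greys(t,(u-12,v-14,u+14,v+10),vmin=120): print(c,a,t.plane(c,z))
E
```

```text
[160.5121 136.2975] [20.1284 21.7349] [0.6355 0.1922 0.145 ]
[222.3363 135.9196] [17.8763 20.224 ] [0.6462 0.0985 0.125 ]
[279.466  136.5593] [23.6077 29.8575] [0.6552 0.0043 0.105 ]
[331.6139 133.1562] [16.6832 19.0951] [ 0.6715 -0.0891  0.085 ]
```

View pics/t3.png

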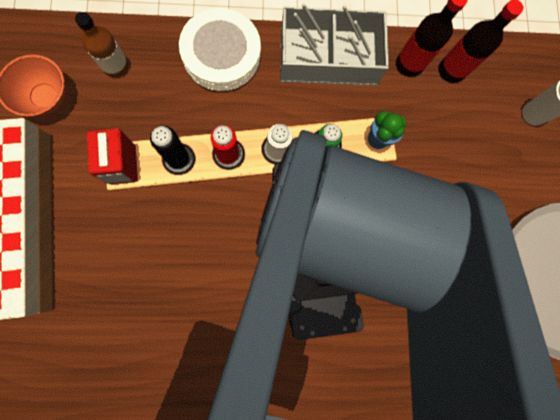

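View pics/s3.png

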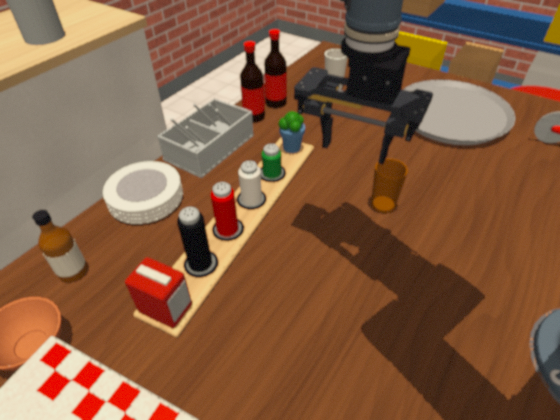

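In both views the four shakers stand upright on coasters 1 to 4 in order of height, with black beside the dispenser. In the top view the caps are at about (161,136), (222,136), (280,134) and (331,133). In the side view the tumbler is still at about (388,187), and the gripper touches nothing.

```bash
python3 -c "
from rig import robot
print(robot.hand_in())"
```

```text
the job is handed in; nothing more can be done
None
```

The job is handed in: black, red, white and green stand upright on coasters 1 to 4, tallest beside the red dispenser, each within a few mm of centre as best the cameras could tell, and the tumbler was left where it was; it took about 26 s, and the result of the judging was not shown.

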